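# Set and lock the side guide of a stamping stand

### The arm

A 6-joint arm with a two-finger parallel gripper is mounted at the origin on a cart in front of the work surface, level with it; the furniture and walls round the work are solid. World frame = base frame: x ahead of the robot, y to its left, z up, the work surface at z = 0. Lengths are in m, angles in degrees, forces in N, time in s.
With the tool pointing down it reaches from about 0.4 to 0.825 m from the base axis. Payload 7 kg.
Tool frame: the origin (TCP) lies between the finger pads; the fingertips stand 25 mm ahead of it and the grasp point (between the pads) lies 6 mm ahead of it; z points along the fingers, y is the line along which they close (so a half turn about z gives the same grasp; the last joint's range is limited). The gripper opens to 88 mm and grips with 3 to 60 N. Pads are 19 mm wide; open, the fingers measure 130 mm over their backs; the gripper's body (78 mm by 193 mm) begins 47 mm behind the grasp point.
Start: joints at [85.491, 20.546, 0.682, 0, -70.136, -16.507], TCP at [0.242, 0.63, 0.252] pointing down, gripper open.
Joint ranges: [-176.03, 176.03], [-82.01, 121.73], [-58.28, 71.71], [-173.87, 95.51], [-174.79, -0.11], [-173.66, 173.66]. Speed limits (degrees/s): [136.94, 136.94, 172.46, 180, 180, 180].

### API

Orientations are given as [roll, pitch, yaw] about the fixed x, y, z axes, in that order (R = Rz(yaw) Ry(pitch) Rx(roll)).
In Python, from plant import r gives the robot as it stands.
- The arm moves only by the shell command python3 -m crank 'ROWS' [FORCE]. ROWS is JSON, a list of rows, each a list of 3 entries, a list of its own where there are three numbers: the turn, a rotation vector about the tool's x, y, z in degrees, then the shift along the tool's x, y, z in cm, then the closure, from -1 (fully open) to 1 (shut). In form: [[[wx, wy, wz], [dx, dy, dz], fingers], ...]. A call has 1 to 8 rows; each row shifts and turns the commanded pose from where the row before left it, along the tool's axes as they then stand; what a row does not reach is not made up. A row lasts 1/10 s, in which the tool goes at most 50 mm and 8.59 degrees, less where a joint would pass 70% of its speed; a pose out of reach is approached as far as the arm can. A call with a gripper value outside its range is refused whole. The fingers move at their own pace and stop on an object; FORCE is the grip in N (left out, the last holds). Time passes only in rows, so rows that do not move let the fingers close. It gives the time, the measured TCP pose, the force, the opening and the grip force at its end, in the units of the state.
- r.get_state(): the state, without advancing time (a new reading comes with each control period).
- r.capture(name): name is "scene" or "side" or "wrist"; returns a dict with "color" (420x560x3 uint8, red, green, blue), "range_z" (420x560 float32, m along the optical axis (not along the pixel's ray), 0 where there is no reading), "intrinsics" (3x3 intrinsics, pixels), "world_from_camera" (4x4, takes a point from camera to world coordinates); the wrist camera has in their place "hand_eye" (4x4, takes a point from camera to tool coordinates, whose origin is the TCP and whose axes are the flange's). Camera axes: x right, y down, z forward; pixel columns grow to the right and rows downward; lengths in m; the calibration is good to about 2 mm. A picture is of the moment at which its call begins: read the wrist's pose just before it.
- r.close_job(): hands the job in; it is judged then, once.
The state is a dict: "time_s": time; "joints": joint angles; "qd": joint speeds; "joint_torque": joint torques, N m; "tcp_pos": TCP position; "eef_rot": TCP orientation; "contact_force": force on the tool from outside, world axes, zero at the start; "moment": the same for the moment, N m; "gripper_width": finger opening in m; "gripper_force": force on a finger pad.
Only numpy, scipy, OpenCV 4.12 (cv2) and the standard library are available. Lean on these libraries where they do the work, as an engineer would, in place of code of your own. Each camera call takes 0.05 s, during which the arm holds its last target. There are 200 camera calls.

### The job

Set up the sloping stamping stand for the notebook that lies on it. Push the black bar knob of the metal side guide in against its spring and turn it anticlockwise to its other stop, so that the guide comes free; slide the guide to the left until it has brought the notebook snug against the wooden fence, with no play left between fence, notebook and guide. Then push the knob in again and turn it back clockwise so that it springs up and the guide is locked there; do not crush the notebook and leave the other things on the table where they are.

Things in the scene. Friction and masses are not known exactly. Their poses are not given: they have to be found in the camera images.
- stand: Plywood stand, 374 mm wide, 190 deep, fixed on the table. Origin on the table under its middle; x level, from low front to high back; y level, along the width, to the left (fence side); z up. Its deck rises 30 deg: 34 mm high at the front edge (x = -92), 140 at the back. A 12 mm high aluminium ledge rail lies 4 to 44 mm up the slope from the front edge: notebook and guide stand on it.
- knob_foot (a point): On the axis of the black bar knob, on top of its round skirt (51 mm wide) while the knob is up; moves with the guide, does not sink when pressed. z = knob axis, out of the deck, leaning 30 deg from vertical to the front; x = along the grip bar, turns with the knob. Bar on the skirt: 46 mm long (x), 12 thick (y), 24 high, centred; pinch it across y, fingertips just above the skirt, and push there.
- release_turn (a joint): Turn of the bar knob, rad: 0 = guide locked (bar points up the slope), 1.047 (60 deg anticlockwise seen from above) = guide free; both are stops. Bayonet pins bar any turning at either end unless the knob is pressed at least 6.5 mm; turning takes up to 0.2 Nm. It stays at either end when let up. At 0 a sprung brake holds the guide against about 30 N; it is fully off only near 1.047.
- release_knob (a joint): How far the bar knob is pressed along its axis, m: 0 = up, 0.008 = fully in. Its spring pushes back with 6 N when up, 14 N when fully in, and lifts it back to 0 only at one of the two turn stops.
- guide (a joint): Travel of the side guide along the rail, m, toward the fence (stand's +y): 0 = fully open at the right end, at most 0.118. It starts between 0 and 0.03. The gap between fence and guide face is 290 mm minus this, so it reads about 0.082 when the notebook is snug. Freed, it slides with 1 to 2 N.
- guide_face (a point): Point on the guide's pushing face, 6 mm above the deck: the left side of its steel cheek, which runs from the aluminium carriage (56 mm wide) over the rail 128 mm up the deck and stands 23 mm off the deck. x up the slope, y to the fence, z out of the deck. Along y the face is 28 mm ahead of the knob's axis.
- fence_face (a point): Point on the inner (right) face of the fixed wooden fence at the left end of the deck, level with guide_face: 6 mm above the deck, 60 mm up the slope from the deck's front edge. x up the slope, y to the left (into the fence), z out of the deck. The fence is 22 mm high and 160 mm long.
- notebook: Purple wire-bound notebook lying on the sloping deck, 0.23 kg, 208 mm long (between fence and guide), 146 wide, 11 thick; plain long edge on the ledge rail, wire binding up the slope. Origin under its middle; x along its length, to the right toward the guide; y up the slope; z out of the deck. It starts 8 to 32 mm from the fence.
- book_centre (a point): Centre of the notebook's body, 104 mm from both its short edges, 73 mm from its lower edge, 5.5 mm above its underside; axes as for the notebook.
- rubber_stamp: Wooden hand stamp, 27 x 62 x 81 mm, standing by the stand; origin under its middle. To be left alone.
- staple_box: Small staple box, 36 x 58 x 19 mm; origin under its middle. To be left alone.
- marker_pen: Marker pen lying on the table, 135 mm long, 17 mm thick; origin under its middle. To be left alone.
- glue_bottle: Glue bottle, 53 mm across, 165 mm high, behind the stand; origin under its middle. To be left alone.

How it is judged (in metres and radians):
On the way, in this order (a step that is already met when the one before it is completed fails the run):
1. the knob is pressed and turned anticlockwise to its other stop: guide free (value of joint release_turn above 0.94 rad), for 0.1 s.
2. the freed guide has brought the notebook up to the fence (value of joint guide above 0.079 m and y of book_centre in the frame of fence_face between -0.1075 and -0.1025 m), for 0.1 s.
At the end, for the whole second after the job is handed in: Knob back at the locked end (within 0.12 rad) and sprung up (under 1.5 mm pressed); at most 2.5 mm total play between fence, notebook and guide (guide 0.0795 to 0.084); notebook at rest, flat on the deck, against the ledge (4 mm) and square to the fence (0.035 rad) (value of joint release_turn below 0.12 rad and value of joint release_knob below 0.0015 m and value of joint guide between 0.0795 and 0.084 m and y of book_centre in the frame of fence_face between -0.1075 and -0.1025 m and x of book_centre in the frame of fence_face between 0.053 and 0.061 m and z of book_centre in the frame of fence_face between -0.003 and 0.003 m and angle between the x axis of notebook and the y axis of fence_face, either way round below 0.035 rad and linear speed of notebook below 0.01 m/s); the robot touches nothing.
It fails at once if the notebook is crushed: more than 60 N between guide and notebook (contact force between guide and notebook above 60 N).
It fails at once if one of the other things on the table is moved more than 3 cm (distance of any of rubber_stamp, staple_box, marker_pen, glue_bottle from where it was at the start of the episode above 0.03 m).
It also fails if it takes over 48 s, if anything falls off the work surface, if the arm or the gripper's body presses on something with over 40 N, if the wrist force passes 120 N, or if a joint passes its speed limit or range.

## Working session

There is one attempt and no reset: what is moved stays moved. The work goes in short steps, Python scripts to look and compute and a shell command to move; the robot and the scene stay as the last step left them, time stands still between calls to the robot, and variables do not carry over. Pictures are saved under pics/ and viewed, at most 10 in all, crops included, and the job is handed in when it is done.

```bash
mkdir -p pics; ls; python3 - <<'E'
from plant import r
import cv2,numpy as np
s=r.get_state();print(s)
for n in("scene","side"):
    c=r.capture(n);cv2.imwrite(f"pics/{n}0.png",c["color"][:,:,::-1]);np.savez(f"{n}0.npz",**c);print(c["world_from_camera"].round(3).tolist())
E
```

```text
pics
{'time_s': 0.0, 'joints': array([ 8.54930777e+01,  2.05916154e+01,  6.33775327e-01, -1.92363763e-02,
       -7.01363157e+01, -1.65091692e+01]), 'qd': array([ 0.09161336,  0.04516779,  0.01918351, -0.01365882,  0.03625299,
        0.02010339]), 'joint_torque': array([-2.32460166e-03, -5.82707226e+01,  2.93048573e+01,  6.99697763e+00,
        6.84289495e-03, -1.66046525e-04]), 'tcp_pos': array([0.24191643, 0.62967883, 0.25062342]), 'eef_rot': array([ 1.79904587e+02, -9.42068992e-03, -2.10226347e+01]), 'contact_force': array([-0.0352946 ,  0.40375783, -0.48383666]), 'moment': array([-0.00242438,  0.05051729,  0.01108989]), 'gripper_force': 0.0, 'gripper_width': 0.08787608799864294}
[[-0.848, -0.42, 0.323, 0.285], [-0.53, 0.656, -0.538, 0.489], [0.014, -0.628, -0.778, 0.843], [0.0, 0.0, 0.0, 1.0]]
[[-0.998, -0.022, 0.053, 0.543], [-0.058, 0.462, -0.885, 1.041], [-0.005, -0.887, -0.462, 0.634], [0.0, 0.0, 0.0, 1.0]]
```

View pics/scene0.png

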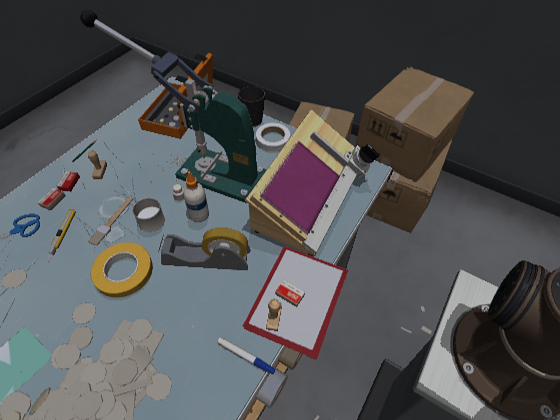

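View pics/side0.png

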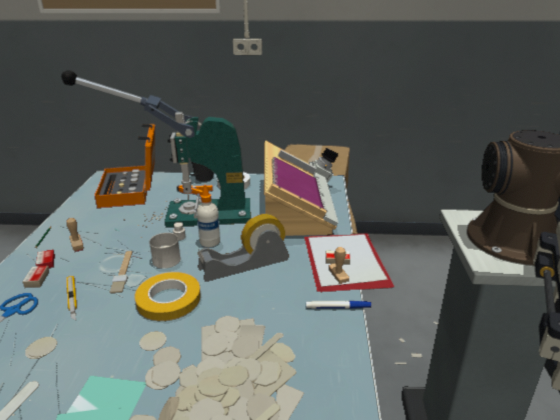

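The scene view shows the stand at about (310,180). The purple notebook is at (300,185), the guide cheek at (335,150) and the black knob at (368,155). The fence is at the lower-left end, toward +y. The side view shows the knob at (328,155).

```bash
cat > h.py <<'E'
import numpy as np,cv2
def cloud(c,T=None):
    K=c["intrinsics"];z=c["range_z"];v,u=np.indices(z.shape)
    P=np.stack([(u-K[0,2])/K[0,0]*z,(v-K[1,2])/K[1,1]*z,z],-1)
    T=c["world_from_camera"] if T is None else T
    return P@T[:3,:3].T+T[:3,3]
def purple(c):
    h=cv2.cvtColor(c["color"],cv2.COLOR_RGB2HSV)
    return (h[...,0]>135)&(h[...,0]<168)&(h[...,1]>90)&(c["range_z"]>0)
E
python3 - <<'E'
from h import *
for n,box in(("scene",(335,140,385,175)),("side",(310,140,345,180))):
    c=dict(np.load(n+"0.npz"));P=cloud(c);m=cv2.erode(purple(c).astype(np.uint8),np.ones((3,3)))>0
    if n=="side": m[:,:255]=0;m[:,345:]=0
    if n=="scene": m[:,:240]=0
    q=P[m];o=q.mean(0);nn=np.linalg.svd(q-o,full_matrices=0)[2][2];nn*=np.sign(nn[2])
    xs=np.array([-nn[0],-nn[1],0]);xs/=np.linalg.norm(xs);ys=np.cross([0,0,1],xs);us=np.cross(ys,nn)
    print(n,len(q),o,nn,np.degrees(np.arccos(nn[2])),"yaw",np.degrees(np.arctan2(xs[1],xs[0])))
    r0=cv2.minAreaRect(np.c_[(q-o)@us,(q-o)@ys].astype(np.float32));print(r0)
    R=np.c_[us,ys,nn]
    x0,y0,x1,y1=box;p=P[y0:y1,x0:x1].reshape(-1,3);g=c["color"][y0:y1,x0:x1].reshape(-1,3)
    d=(p-o)@R;k=(g.max(1)<60)&(p[:,2]>0)&(d[:,2]>0.02)&(d[:,2]<.12)&(abs(d[:,1])<.3)
    print("knob",k.sum(),p[k].mean(0),np.percentile(d[k],[2,25,50,75,98],axis=0).round(4).tolist())
    hi=k&(d[:,2]>np.percentile(d[k,2],98)-.012)
    print("top",hi.sum(),p[hi].mean(0),d[hi].mean(0),cv2.minAreaRect(d[hi][:,:2].astype(np.float32)))
E
```

```text
scene 3162 [ 0.56702938 -0.09749893  0.10059359] [-0.49519218 -0.04742034  0.86748834] 29.831932661587278 yaw 5.470049197538737
((0.00013080239295959473, -0.006845720112323761), (0.13770855963230133, 0.20218230783939362), 0.12339448183774948)
knob 268 [ 0.4735636  -0.28583145  0.1090474 ] [[-0.1149, -0.1912, 0.0322], [-0.1034, -0.1825, 0.0555], [-0.0925, -0.1808, 0.0601], [-0.0806, -0.1729, 0.0732], [-0.0694, -0.163, 0.081]]
top 93 [ 0.4672642  -0.29134916  0.12082116] [-0.09211886 -0.18345731  0.07614256] ((-0.091633141040802, -0.18505921959877014), (0.04508258029818535, 0.014761642552912235), 1.5742539167404175)
side 860 [ 0.56844787 -0.1098453   0.09942066] [-0.4965424  -0.04815487  0.86667569] 29.925398697496664 yaw 5.539243268624776
((8.509308099746704e-05, -0.004269450902938843), (0.13222195208072662, 0.165786474943161), 0.04670131579041481)
knob 138 [ 0.47435147 -0.28637912  0.11033404] [[-0.1106, -0.1754, 0.0517], [-0.1005, -0.1707, 0.0567], [-0.0906, -0.1687, 0.064], [-0.08, -0.1651, 0.0724], [-0.0705, -0.149, 0.0793]]
top 57 [ 0.46972159 -0.28923019  0.11800698] [-0.09089891 -0.16901742  0.07376835] ((-0.0902748554944992, -0.16908183693885803), (0.04203584045171738, 0.012182384729385376), 5.78146505355835)
```

```bash
cat >> h.py <<'E'
from scipy.spatial.transform import Rotation as Ro
yaw=np.radians(5.5);t=np.radians(30)
xs=np.array([np.cos(yaw),np.sin(yaw),0]);ys=np.array([-np.sin(yaw),np.cos(yaw),0]);zz=np.array([0,0,1.])
us=xs*np.cos(t)+zz*np.sin(t);nn=-xs*np.sin(t)+zz*np.cos(t)
S=np.c_[us,ys,nn]              # deck frame
G=np.c_[-us,ys,-nn]            # grasp tool frame
def goal(p,R,s):
    "tool-axis shift (cm) and rotvec (deg) from measured pose to p,R"
    T=Ro.from_euler('xyz',s["eef_rot"],degrees=True)
    return T.inv().apply(p-s["tcp_pos"])*100,(T.inv()*Ro.from_matrix(R)).as_rotvec(degrees=True)
E
python3 - <<'E'
from h import *
for n,box in(("scene",(335,140,385,175)),("side",(310,140,345,180))):
    c=dict(np.load(n+"0.npz"));P=cloud(c);m=cv2.erode(purple(c).astype(np.uint8),np.ones((3,3)))>0
    m[:,:255]=0;m[:,345:]=0
    q=P[m]@S; print(n,"book",np.percentile(q,[.5,99.5],axis=0).round(4).tolist(),q.mean(0))
    x0,y0,x1,y1=box;p=P[y0:y1,x0:x1].reshape(-1,3);g=c["color"][y0:y1,x0:x1].reshape(-1,3)
    d=p@S-q.mean(0);k=(g.max(1)<60)&(p[:,2]>0)&(d[:,2]>.062)&(d[:,2]<.12)&(abs(d[:,1])<.3)
    d=p[k]@S;print("bar",np.percentile(d,[3,97],axis=0).round(4).tolist())
    r0=cv2.minAreaRect(d[:,:2].astype(np.float32));print(r0)
    top=np.percentile(d[:,2],97);f=np.array([*r0[0],top-.024]);print("foot",S@f,"hover100",S@(f+[0,0,.126]))
E
python3 -m crank '[[[0,0,4],[4.7,1,-0.5],-1],[[0,0,4],[4.7,1,-0.5],-1],[[0,0,4],[4.7,1,-0.5],-1],[[0,0,4],[4.7,1,-0.5],-1],[[0,0,4],[4.6,1,-0.5],-1],[[0,0,4],[4.5,1,-0.5],-1],[[0,0,4],[4.5,1,-0.5],-1],[[0,0,4],[4.4,1,-0.5],-1]]' 40
```

```text
scene book [[0.4633, -0.2556, -0.1938], [0.5981, -0.059, -0.1867]] [ 0.53100501 -0.15139742 -0.19042041]
bar [[0.4183, -0.3425, -0.1273], [0.4612, -0.3308, -0.109]]
((0.4391145408153534, -0.33640649914741516), (0.045851390808820724, 0.01476000715047121), 1.5493351221084595)
foot [ 0.47695188 -0.29203717  0.10440842] hover100 [ 0.41424192 -0.29807545  0.21352762]
side book [[0.4666, -0.2468, -0.1936], [0.5958, -0.0872, -0.1895]] [ 0.53061653 -0.16382291 -0.1915505 ]
bar [[0.4204, -0.3391, -0.129], [0.4601, -0.3261, -0.1121]]
((0.44064047932624817, -0.33271464705467224), (0.04197908937931061, 0.014091906137764454), 1.1246901750564575)
foot [ 0.47948124 -0.28808469  0.10244333] hover100 [ 0.41677128 -0.29412297  0.21156253]
time_s: 0.9
tcp_pos: [0.4959, 0.3562, 0.2912]
eef_rot: [180.0, -0.0, -53.2]
contact_force: [0.9, 0.1, 0.4]
gripper_width: 0.0875
gripper_force: 0.0
```

```bash
python3 -m crank '[[[0,0,5],[4.6,1.3,-0.5],-1],[[0,0,5],[4.6,1.3,0],-1],[[0,0,5],[4.6,1.3,0],-1],[[0,0,5],[4.5,1.3,0],-1],[[0,0,5],[4.4,1.2,0],-1],[[0,0,5],[4.4,1,0],-1],[[0,0,6],[4.4,0,0],-1],[[0,0,6],[4.4,0,0],-1]]'
python3 -m crank '[[[0,0,6],[4.4,0,0],-1],[[0,0,6],[4.4,0,0],-1],[[0,0,6],[4.4,0,0],-1],[[0,0,0],[0,0,0],-1]]'
python3 - <<'E'
from plant import r
from h import *
s=r.get_state();print(s["joints"].round(1));f=np.array([.478,-.290,.1035])
print(goal(f+.12*nn,G,s))
E
```

```text
time_s: 1.7
tcp_pos: [0.5464, -0.0061, 0.2964]
eef_rot: [180.0, -0.0, -95.3]
contact_force: [0.9, 0.4, 0.6]
gripper_width: 0.0876
gripper_force: 0.0
time_s: 2.1
tcp_pos: [0.5197, -0.1372, 0.2963]
eef_rot: [179.9, -0.0, -113.5]
contact_force: [0.2, 0.8, 0.6]
gripper_width: 0.0876
gripper_force: 0.0
[  6.1   6.  -12.6   0.  -71.5 -29.6]
(array([18.57806666,  2.9784893 ,  8.90111927]), array([ 15.99697569, -27.15439634,  59.58407149]))
```

```bash
python3 -m crank '[[[0,0,0],[3.7,0.6,1.6],-1],[[0,0,0],[3.7,0.6,1.6],-1],[[0,0,0],[3.7,0.6,1.6],-1],[[0,0,0],[3.7,0.6,1.6],-1],[[0,0,0],[3.7,0.6,1.6],-1]]'
python3 -m crank '[[[2,-3.4,7.45],[0,0,0],-1],[[2,-3.4,7.45],[0,0,0],-1],[[2,-3.4,7.45],[0,0,0],-1],[[2,-3.4,7.45],[0,0,0],-1],[[2,-3.4,7.45],[0,0,0],-1],[[2,-3.4,7.45],[0,0,0],-1],[[2,-3.4,7.45],[0,0,0],-1],[[2,-3.4,7.45],[0,0,0],-1]]'
python3 -m crank '[[[0,0,0],[0,0,0],-1],[[0,0,0],[0,0,0],-1]]'
python3 - <<'E'
from plant import r
from h import *
s=r.get_state();print(s["joints"].round(1));f=np.array([.478,-.290,.1035])
c=r.capture("wrist");cv2.imwrite("pics/w1.png",c["color"][:,:,::-1]);print(c["hand_eye"].round(3).tolist())
T=np.eye(4);T[:3,:3]=Ro.from_euler('xyz',s["eef_rot"],degrees=True).as_matrix();T[:3,3]=s["tcp_pos"]
np.savez("w1.npz",**c,T=T)
P=cloud(c,T@c["hand_eye"]);q=P@S;k=(c["color"].max(2)<60)&(c["range_z"]>.03)&(np.linalg.norm(P-f,axis=2)<.06)
ff=f@S;print(np.percentile(q[k]-ff,[2,25,50,75,98],axis=0).round(4))
k2=k&(q[...,2]-ff[2]>.016);print(k2.sum(),cv2.minAreaRect((q[k2]-ff)[:,:2].astype(np.float32)))
print(goal(f+.12*nn,G,s))
E
```

```text
time_s: 2.6
tcp_pos: [0.4206, -0.2927, 0.2159]
eef_rot: [-180.0, 0.0, -113.0]
contact_force: [0.8, -1.3, 0.2]
gripper_width: 0.0876
gripper_force: 0.0
time_s: 3.4
tcp_pos: [0.4215, -0.292, 0.2165]
eef_rot: [179.8, 30.3, -174.5]
contact_force: [0.4, 0.3, -0.0]
gripper_width: 0.0873
gripper_force: 0.0
time_s: 3.6
tcp_pos: [0.4214, -0.2919, 0.2168]
eef_rot: [-180.0, 30.1, -173.9]
contact_force: [0.4, 0.2, 0.7]
gripper_width: 0.0876
gripper_force: 0.0
[-25.4  -2.3 -28.9 -24.1 -39.7 -43. ]
[[-0.001, -0.957, -0.291, 0.079], [1.0, -0.001, 0.0, -0.0], [-0.0, -0.291, 0.957, -0.133], [0.0, 0.0, 0.0, 1.0]]
[[-0.0246 -0.0262 -0.0005]
 [-0.0148 -0.0142  0.0006]
 [-0.0052 -0.0038  0.0013]
 [ 0.0043  0.0052  0.0234]
 [ 0.0172  0.0173  0.0255]]
819 ((-0.0028819870203733444, -0.00403097178786993), (0.01193943526595831, 0.044124096632003784), 89.84413146972656)
(array([ 0.77832671, -0.34695059,  0.63398741]), array([0.26610127, 0.05909445, 0.54593269]))
```

View pics/w1.png

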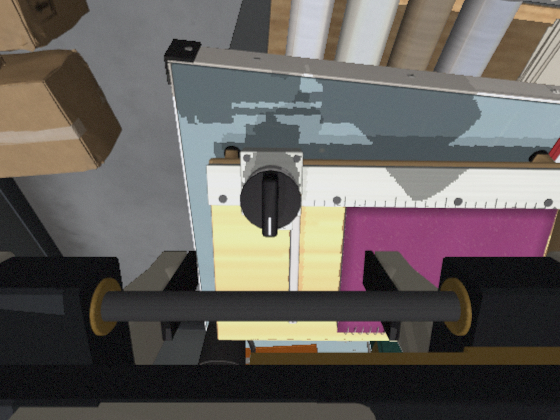

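The wrist view shows the knob at (270,200) with its bar pointing up the slope, the cheek at (295,270) and the notebook on the right. The foot needs a correction of about (-2,-4,0.5) mm in deck axes.

```bash
python3 - <<'E'
from plant import r
from h import *
s=r.get_state();f=np.array([.478,-.290,.1035])+S@[-.002,-.004,.0005];print(f)
print(goal(f+.028*nn,G,s))
E
```

```text
[ 0.47641046 -0.29417156  0.10293301]
(array([ 1.03126034, -0.76681717,  9.76746742]), array([0.26324797, 0.06097917, 0.5584739 ]))
```

```bash
python3 -m crank '[[[0.3,0,0.5],[1,-0.75,0],-1],[[0,0,0],[0,0,2.5],-1],[[0,0,0],[0,0,2.5],-1],[[0,0,0],[0,0,2.5],-1],[[0,0,0],[0,0,1.5],-1],[[0,0,0],[0,0,0.7],-1],[[0,0,0],[0,0,0],-1],[[0,0,0],[0,0,0],-1]]'
python3 -m crank '[[[0,0,0],[0,0,0],1],[[0,0,0],[0,0,0],1],[[0,0,0],[0,0,0],1],[[0,0,0],[0,0,0],1],[[0,0,0],[0,0,0],1],[[0,0,0],[0,0,0],1],[[0,0,0],[0,0,0],1],[[0,0,0],[0,0,0],1]]' 40
python3 - <<'E'
from plant import r
from h import *
s=r.get_state();f=np.array([.4764,-.2942,.1029])
print((s["tcp_pos"]-f)@S,s["eef_rot"],s["contact_force"]@S,s["moment"],goal(f+.028*nn,G,s))
E
```

```text
time_s: 4.45
tcp_pos: [0.4622, -0.296, 0.1282]
eef_rot: [-180.0, 30.1, -174.6]
contact_force: [1.2, -0.7, 0.3]
gripper_width: 0.088
gripper_force: 0.0
time_s: 5.25
tcp_pos: [0.4621, -0.2957, 0.1276]
eef_rot: [180.0, 30.1, -174.7]
contact_force: [-0.2, 0.3, 0.3]
gripper_width: 0.0292
gripper_force: 0.0
[-8.40410220e-05 -1.70879946e-04  2.85318473e-02] [ 179.96647337   30.10396669 -174.67073707] [-0.00386408  0.35095493  0.35973741] [-0.11325976  1.48082024  0.02602106] (array([-0.0082634 ,  0.01715773,  0.05318433]), array([-0.05197606,  0.10400984, -0.14775471]))
```

```bash
python3 -m crank '[[[0,0,0],[0,0,0],1],[[0,0,0],[0,0,0],1],[[0,0,0],[0,0,0],1],[[0,0,0],[0,0,0],1],[[0,0,0],[0,0,0],1]]'
python3 -m crank '[[[0,0,0],[0,0,0.3],1],[[0,0,0],[0,0,0.3],1],[[0,0,0],[0,0,0.3],1],[[0,0,0],[0,0,0],1],[[0,0,0],[0,0,0],1]]'
python3 - <<'E'
from plant import r
from h import *
s=r.get_state();f=np.array([.4764,-.2942,.1029])
print((s["tcp_pos"]-f)@S,s["eef_rot"],s["contact_force"]@S,s["moment"]@S)
E
```

```text
time_s: 5.75
tcp_pos: [0.4622, -0.2958, 0.1276]
eef_rot: [180.0, 30.1, -174.7]
contact_force: [-0.6, 0.6, -2.0]
gripper_width: 0.0119
gripper_force: 40.0
time_s: 6.25
tcp_pos: [0.4664, -0.2956, 0.1206]
eef_rot: [-180.0, 30.1, -174.6]
contact_force: [-9.1, 1.5, 11.2]
gripper_width: 0.0116
gripper_force: 40.0
[ 7.00814521e-05 -3.98523089e-04  2.03646911e-02] [-179.98732122   30.13444391 -174.62407462] [-2.16760367  2.3971049  14.15129473] [ 0.66434178  2.03595969 -0.00563492]
```

```bash
python3 -m crank '[[[0,0,0],[0,0,0.1],1],[[0,0,-6],[0,0,0],1],[[0,0,-6],[0,0,0],1],[[0,0,-6],[0,0,0],1],[[0,0,-6],[0,0,0],1],[[0,0,-6],[0,0,0],1],[[0,0,-6],[0,0,0],1],[[0,0,0],[0,0,0],1]]'
cat > st.py <<'E'
from plant import r
from h import *
s=r.get_state();f=np.array([.4764,-.2942,.1029]);T=Ro.from_euler('xyz',s["eef_rot"],degrees=True)
print("d",(s["tcp_pos"]-f)@S,"rot",Ro.from_matrix(G.T@T.as_matrix()).as_rotvec(degrees=True),"F",s["contact_force"]@S,"M",s["moment"]@S,s["joints"].round(1))
E
python3 st.py
```

```text
time_s: 7.05
tcp_pos: [0.4669, -0.2964, 0.1207]
eef_rot: [-160.9, 23.9, -134.3]
contact_force: [-14.0, -0.8, 20.9]
gripper_width: 0.0118
gripper_force: 40.0
d [ 0.00051786 -0.00130697  0.02020081] rot [  0.2260719   -0.13304743 -36.14431987] F [-1.68839754  0.52790283 25.1223856 ] M [ 0.14636852  2.47128975 -0.05802282] [-24.6   8.9 -29.5 -31.7 -28.4   1.2]
```

```bash
python3 -m crank '[[[0,0,-6],[0,0,0],1],[[0,0,-6],[0,0,0],1],[[0,0,-6],[0,0,0],1],[[0,0,-4],[0,0,0],1],[[0,0,-2],[0,0,0],1],[[0,0,0],[0,0,0],1],[[0,0,0],[0,0,0],1]]'
python3 st.py
python3 - <<'E'
from plant import r
from h import *
c=r.capture("scene");a=c["color"][100:220,230:410,::-1];cv2.imwrite("pics/s2.png",cv2.resize(a,None,fx=4,fy=4))
E
```

```text
time_s: 7.75
tcp_pos: [0.4671, -0.2966, 0.1207]
eef_rot: [-153.2, 14.4, -111.1]
contact_force: [-13.2, -1.2, 18.8]
gripper_width: 0.0115
gripper_force: 40.0
d [ 0.00067838 -0.00146353  0.02020328] rot [  0.27751911  -0.08971082 -59.94584463] F [-2.06153079  0.08082883 22.90586012] M [ 0.04407199  2.52877109 -0.12330956] [-24.6   8.9 -29.5 -31.7 -28.4  25. ]
```

View pics/s2.png

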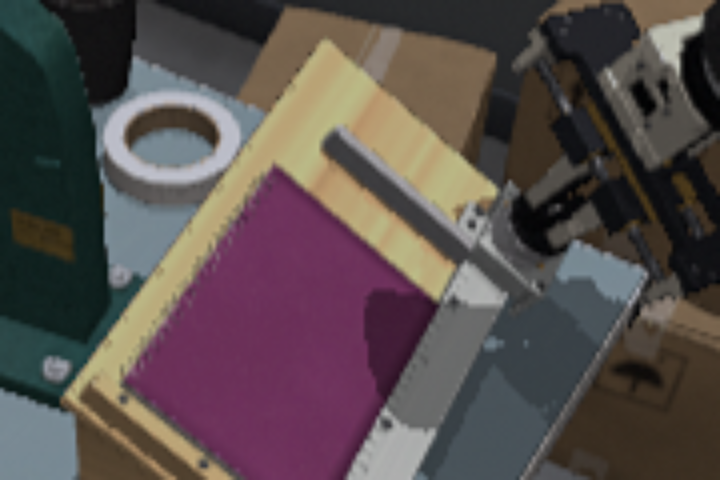

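```bash
python3 -m crank '[[[0,0,-3],[0,0,0],1],[[0,0,-2],[0,0,0],1],[[0,0,0],[0,0,0],1],[[0,0,0],[0,0,0],1]]'
python3 st.py
python3 -m crank '[[[0,0,0],[0,0,-0.4],1],[[0,0,0],[0,0,-0.4],1],[[0,0,0],[0,0,-0.2],1],[[0,0,0],[0,0,0],1],[[0,0,0],[0,0,0],1]]'
python3 st.py
```

```text
time_s: 8.2
tcp_pos: [0.4673, -0.2966, 0.1208]
eef_rot: [-152.1, 12.2, -106.7]
contact_force: [-13.6, -2.0, 21.1]
gripper_width: 0.0118
gripper_force: 41.3
d [ 0.00087448 -0.00151192  0.02014641] rot [  0.31610658  -0.10363354 -64.84258612] F [-1.36300256 -0.71455074 25.1672269 ] M [-0.12584097  2.08908962 -0.85835976] [-24.6   9.  -29.5 -31.7 -28.4  30. ]
time_s: 8.7
tcp_pos: [0.4627, -0.2958, 0.1278]
eef_rot: [-152.2, 12.3, -106.7]
contact_force: [-0.8, -0.1, 4.6]
gripper_width: 0.0121
gripper_force: 41.2
d [ 0.00051307 -0.00032005  0.02847544] rot [  0.15648588  -0.10222179 -64.80471348] F [ 1.56205377e+00 -8.59564354e-04  4.39089883e+00] M [ 0.09491796  0.7088869  -0.87603528] [-24.7   8.  -29.7 -31.  -29.2  29.2]
```

```bash
python3 -m crank '[[[0,0,4],[0,0,0],1],[[0,0,0],[-0.22,0.12,0],1],[[0,0,0],[-0.44,0.24,0],1],[[0,0,0],[-0.44,0.24,0],1],[[0,0,0],[-0.44,0.24,0],1],[[0,0,0],[-0.44,0.24,0],1],[[0,0,0],[-0.44,0.24,0],1],[[0,0,0],[-0.44,0.24,0],1]]'
python3 st.py
python3 - <<'E'
from plant import r
from h import *
c=r.capture("scene");a=c["color"][100:260,230:410,::-1];cv2.imwrite("pics/s3.png",cv2.resize(a,None,fx=3.7,fy=3.7))
P=cloud(c);m=purple(c);m[:,:245]=0;m[:,350:]=0;q=P[cv2.erode(m.astype(np.uint8),np.ones((2,2)))>0]@S;print("book",np.percentile(q,[.3,99.7],axis=0).round(4).tolist())
E
```

```text
time_s: 9.5
tcp_pos: [0.4595, -0.2628, 0.1278]
eef_rot: [-153.1, 14.1, -110.2]
contact_force: [3.4, -0.7, -1.0]
gripper_width: 0.0114
gripper_force: 39.9
d [0.000539   0.03290447 0.0284828 ] rot [  0.1226174   -0.08866973 -60.8862641 ] F [ 2.39456943 -1.00210418 -2.54873743] M [-0.4143995   0.29738934 -0.25438274] [-19.7   5.7 -33.4 -28.9 -26.1  19.4]
book [[0.4595, -0.2582, -0.1941], [0.5998, -0.0566, -0.1866]]
```

View pics/s3.png

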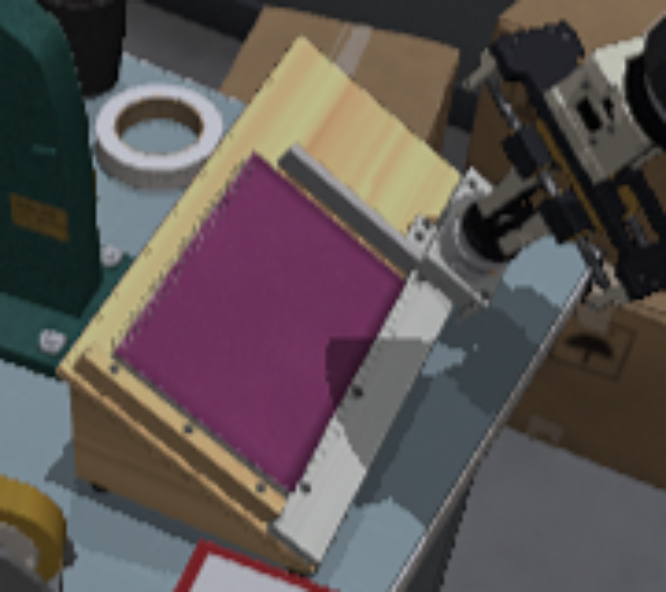

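The guide slides freely with about 1 N. A small gap is left between cheek and notebook at (330,210), and between notebook and fence at (110,370).

```bash
python3 -m crank '[[[0,0,0],[-0.26,0.15,0],1],[[0,0,0],[-0.26,0.15,0],1],[[0,0,0],[-0.26,0.15,0],1],[[0,0,0],[-0.26,0.15,0],1],[[0,0,0],[-0.26,0.15,0],1],[[0,0,0],[-0.26,0.15,0],1],[[0,0,0],[-0.26,0.15,0],1],[[0,0,0],[-0.17,0.1,0],1]]'
python3 st.py
python3 - <<'E'
from plant import r
from h import *
c=r.capture("scene")
P=cloud(c);m=purple(c);m[:,:245]=0;m[:,350:]=0;q=P[cv2.erode(m.astype(np.uint8),np.ones((2,2)))>0]@S;print("book",np.percentile(q,[.3,99.7],axis=0).round(4).tolist())
K=c["intrinsics"];Ti=np.linalg.inv(c["world_from_camera"])
# deck-plane strip profile along y near mid slope, beyond the notebook's fence edge
Q=P@S;k=(abs(Q[...,0]-.53)<.01)&(Q[...,1]>-.09)&(Q[...,1]<.02)&(Q[...,2]>-.22)&(Q[...,2]<-.15)
i=np.argsort(Q[k][:,1]);print([(round(a[1]*1000),round(a[2]*1000),*map(int,b)) for a,b in zip(Q[k][i],c["color"][k][i])][::6])
E
```

```text
time_s: 10.35
tcp_pos: [0.4574, -0.2402, 0.1278]
eef_rot: [-153.0, 14.1, -110.2]
contact_force: [9.0, -2.4, -6.2]
gripper_width: 0.0115
gripper_force: 39.9
d [0.00056426 0.05553342 0.0284395 ] rot [  0.16997486  -0.10580535 -60.89922987] F [ 4.47337605 -3.22364771 -9.780619  ] M [-1.18303804  0.11278016 -0.2608518 ] [-15.7   4.  -36.3 -26.9 -23.5  14.3]
book [[0.4595, -0.251, -0.1942], [0.5999, -0.052, -0.1864]]
[(-90, -189, 111, 51, 92), (-88, -192, 112, 52, 92), (-87, -193, 111, 50, 91), (-83, -191, 111, 50, 92), (-81, -194, 110, 50, 91), (-79, -188, 110, 49, 92), (-77, -192, 111, 52, 92), (-74, -188, 110, 48, 92), (-73, -191, 112, 51, 92), (-70, -190, 111, 51, 92), (-69, -188, 112, 52, 93), (-66, -191, 110, 48, 90), (-64, -192, 110, 51, 91), (-62, -191, 111, 50, 93), (-59, -192, 112, 52, 93), (-58, -191, 111, 51, 91), (-54, -188, 111, 50, 92), (-53, -191, 103, 46, 87), (-50, -190, 98, 49, 78), (-42, -182, 146, 124, 97), (-39, -181, 159, 142, 107), (-37, -180, 54, 58, 67), (-35, -178, 190, 162, 116), (-33, -179, 191, 162, 117), (-33, -178, 193, 165, 120), (-32, -201, 85, 69, 50), (-32, -189, 78, 63, 46), (-31, -196, 82, 67, 48), (-31, -183, 126, 102, 73), (-31, -196, 80, 64, 47), (-31, -184, 72, 57, 42), (-30, -180, 141, 116, 83), (-30, -201, 170, 138, 100), (-29, -202, 162, 135, 97), (-29, -212, 83, 67, 49), (-28, -205, 124, 100, 73), (-26, -206, 83, 68, 49)]
```

```bash
python3 -m crank '[[[0,0,0],[-0.13,0.075,0.05],1],[[0,0,0],[-0.13,0.075,0],1],[[0,0,0],[-0.13,0.075,0],1],[[0,0,0],[0,0,0],1]]'
python3 st.py
python3 -m crank '[[[0,0,0],[-0.09,0.05,0],1],[[0,0,0],[-0.09,0.05,0],1],[[0,0,0],[0,0,0],1]]'
python3 st.py
python3 -m crank '[[[0,0,0],[-0.09,0.05,0],1],[[0,0,0],[-0.09,0.05,0],1],[[0,0,0],[0,0,0],1]]'
python3 st.py
```

```text
time_s: 10.8
tcp_pos: [0.4571, -0.2362, 0.1277]
eef_rot: [-153.0, 14.1, -110.2]
contact_force: [3.4, -1.8, 2.4]
gripper_width: 0.0118
gripper_force: 39.9
d [0.00057448 0.05961339 0.02828866] rot [  0.20014514  -0.11200657 -60.8946959 ] F [ 3.98749956 -2.11608041  0.4932863 ] M [-1.28654033  0.21822364 -0.298792  ] [-14.9   3.7 -36.8 -26.4 -23.   13.3]
time_s: 11.1
tcp_pos: [0.4571, -0.2352, 0.1278]
eef_rot: [-153.0, 14.0, -110.3]
contact_force: [3.5, -8.2, -0.8]
gripper_width: 0.0115
gripper_force: 40.0
d [0.00068885 0.06061849 0.02831647] rot [  0.29374198  -0.08137991 -60.8980055 ] F [ 1.91097885 -8.51736407 -2.02675743] M [-3.64578127  0.70990649 -0.33298344] [-14.6   3.6 -37.1 -26.1 -22.7  12.8]
time_s: 11.4
tcp_pos: [0.4571, -0.234, 0.1279]
eef_rot: [-152.9, 13.9, -110.3]
contact_force: [3.5, -14.0, -1.5]
gripper_width: 0.012
gripper_force: 40.0
d [0.00084644 0.06178112 0.0283468 ] rot [  0.38547186  -0.06115126 -60.90622354] F [  1.08781841 -14.3095935   -2.41386838] M [-5.76284906  1.03771522 -0.36411235] [-14.2   3.5 -37.4 -25.8 -22.3  12.2]
```

```bash
python3 - <<'E'
from plant import r
from h import *
c=r.capture("scene");a=c["color"][110:270,230:410,::-1];cv2.imwrite("pics/s4.png",cv2.resize(a,None,fx=3.7,fy=3.7,interpolation=cv2.INTER_CUBIC))
P=cloud(c);m=purple(c);m[:,:245]=0;m[:,350:]=0;q=P[cv2.erode(m.astype(np.uint8),np.ones((2,2)))>0]@S;print("book",np.percentile(q,[.3,99.7],axis=0).round(4).tolist())
E
```

```text
book [[0.4595, -0.2463, -0.194], [0.5997, -0.0518, -0.1866]]
```

View pics/s4.png

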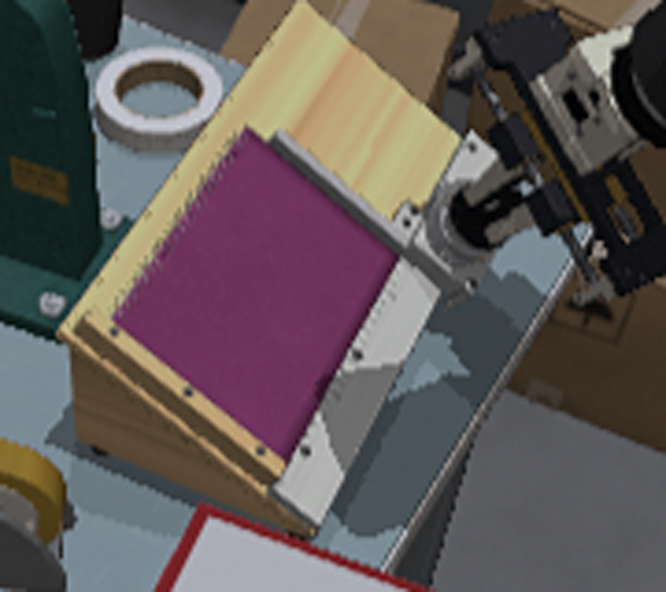

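The notebook sits against the fence at (115,320)–(285,460), with the cheek on its right edge. The push force climbs steadily with the command (8 N, then 14 N), so it is snug. Next I press and turn back.

```bash
python3 -m crank '[[[0,0,0],[0,0,0.3],1],[[0,0,0],[0,0,0.3],1],[[0,0,0],[0,0,0.3],1],[[0,0,0],[0,0,0.1],1],[[0,0,0],[0,0,0],1]]'
python3 st.py
python3 -m crank '[[[0,0,5],[0,0,0],1],[[0,0,6],[0,0,0],1],[[0,0,6],[0,0,0],1],[[0,0,6],[0,0,0],1],[[0,0,6],[0,0,0],1],[[0,0,0],[0,0,0],1]]'
python3 st.py
```

```text
time_s: 11.95
tcp_pos: [0.4615, -0.2339, 0.1207]
eef_rot: [-152.8, 13.9, -110.2]
contact_force: [-13.7, -11.9, 26.1]
gripper_width: 0.0112
gripper_force: 40.0
d [0.00103993 0.06142044 0.01989835] rot [  0.43126712  -0.10365323 -60.94856443] F [  0.23043289 -10.56809718  29.95518277] M [-4.21809829  1.6972906  -0.30674337] [-14.3   4.6 -37.1 -26.8 -21.6  13.4]
time_s: 12.55
tcp_pos: [0.4616, -0.2339, 0.1207]
eef_rot: [-162.7, 25.3, -138.9]
contact_force: [-13.4, -12.4, 24.2]
gripper_width: 0.0118
gripper_force: 40.0
d [0.00115377 0.06140651 0.01990977] rot [  0.39221281  -0.21525944 -31.76067904] F [ -0.45974211 -11.05709697  28.15943824] M [-4.22565227  1.56365558 -0.163023  ] [-14.3   4.6 -37.1 -26.8 -21.6 -15.8]
```

```bash
python3 -m crank '[[[0,0,6],[0,0,0],1],[[0,0,6],[0,0,0],1],[[0,0,6],[0,0,0],1],[[0,0,6],[0,0,0],1],[[0,0,6],[0,0,0],1],[[0,0,4],[0,0,0],1],[[0,0,0],[0,0,0],1],[[0,0,0],[0,0,0],1]]'
python3 st.py
```

```text
time_s: 13.35
tcp_pos: [0.4614, -0.2339, 0.1206]
eef_rot: [179.2, 30.3, -176.8]
contact_force: [-12.3, -12.1, 21.0]
gripper_width: 0.0118
gripper_force: 40.3
d [0.00095572 0.06147551 0.01990084] rot [ 0.30240779 -0.28987098  1.97134399] F [ -1.12115389 -10.86437572  24.93997495] M [-4.3809912   1.79229076  0.47185297] [-14.3   4.6 -37.1 -26.8 -21.6 -49.5]
```

```bash
python3 -m crank '[[[0,0,0],[0,0,-0.4],1],[[0,0,0],[0,0,-0.4],1],[[0,0,0],[0,0,-0.2],1],[[0,0,0],[0,0,0],1],[[0,0,0],[0,0,0],1]]'
python3 st.py
python3 -m crank '[[[0,0,0],[0,0,0],-0.4],[[0,0,0],[0,0,0],-0.4],[[0,0,0],[0,0,0],-0.4],[[0,0,0],[0,0,0],-0.4],[[0,0,0],[0,0,0],-0.4],[[0,0,0],[0,0,0],-0.4]]'
python3 -m crank '[[[0,0,0],[0,0,-1],-0.4],[[0,0,0],[0,0,-2],-0.4],[[0,0,0],[0,0,-3],-0.4],[[0,0,0],[0,0,-3],-0.4],[[0,0,0],[0,0,-3],-0.4],[[0,0,0],[0,0,0],-0.4],[[0,0,0],[0,0,0],-0.4]]'
python3 - <<'E'
from plant import r
from h import *
s=r.get_state();c=r.capture("wrist");cv2.imwrite("pics/w2.png",c["color"][:,:,::-1])
T=np.eye(4);T[:3,:3]=Ro.from_euler('xyz',s["eef_rot"],degrees=True).as_matrix();T[:3,3]=s["tcp_pos"]
for nm,cc,TT in(("new",c,T),("old",dict(np.load("w1.npz")),np.load("w1.npz")["T"])):
    Q=cloud(cc,TT@cc["hand_eye"])@S;f=np.array([.4764,-.2942,.1029])@S+[0,.0614 if nm=="new" else 0,0]
    k=(cc["color"].max(2)<60)&(cc["range_z"]>.03)&(np.linalg.norm(Q-f,axis=2)<.06)
    k2=k&(Q[...,2]-f[2]>.014);print(nm,cv2.minAreaRect((Q[k2]-f)[:,:2].astype(np.float32)),np.percentile((Q[k]-f)[:,2],[10,25,90,98]))
    q=Q[purple(cc)];print("book",np.percentile(q,[1,50,99],axis=0).round(4).tolist())
E
```

```text
time_s: 13.85
tcp_pos: [0.4569, -0.2337, 0.1278]
eef_rot: [179.1, 30.2, -176.8]
contact_force: [3.5, -12.5, -1.8]
gripper_width: 0.0119
gripper_force: 40.1
d [0.00063765 0.06206394 0.02834758] rot [ 0.25007144 -0.20748154  2.02439063] F [  1.09249019 -12.77949401  -2.75007254] M [-5.13739442  0.92041916  0.38545609] [-14.2   3.5 -37.4 -25.8 -22.4 -50.7]
time_s: 14.45
tcp_pos: [0.4559, -0.2316, 0.1268]
eef_rot: [178.8, 30.0, -177.0]
contact_force: [0.7, 0.0, -0.3]
gripper_width: 0.0539
gripper_force: 0.0
time_s: 15.15
tcp_pos: [0.396, -0.2376, 0.2322]
eef_rot: [178.9, 30.2, -177.0]
contact_force: [-0.1, 0.4, -0.9]
gripper_width: 0.0613
gripper_force: 0.0
new ((-0.000275295227766037, -0.0013044397346675396), (0.011982479132711887, 0.04402751475572586), 89.9791259765625) [-5.75712358e-04 -7.68443066e-05  2.41512100e-02  2.49348293e-02]
book [[0.3971, -0.3229, -0.1912], [0.4885, -0.1646, -0.1895], [0.5577, -0.0457, 0.0957]]
old ((-0.0008541066199541092, -3.6619603633880615e-06), (0.011939434334635735, 0.04412410035729408), 89.84413146972656) [-0.00040986  0.00010124  0.02427074  0.02501637]
book [[0.4081, -0.386, -0.1913], [0.485, -0.1837, -0.1894], [0.6, -0.0585, 0.0727]]
```

View pics/w2.png

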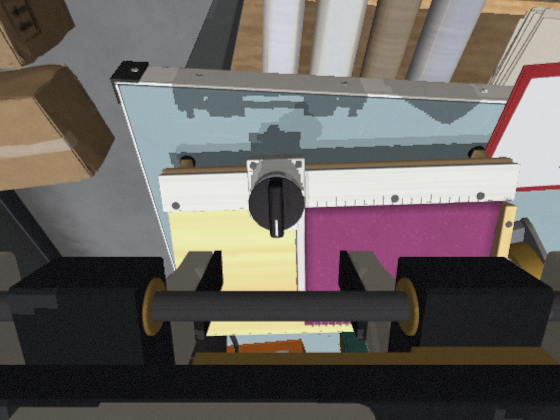

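The wrist view shows the bar back at 0° at (277,205) with the knob sprung up. The notebook spans (305,215) to (497,225) against the fence. I'll check the play at both ends.

```bash
python3 - <<'E'
import cv2,numpy as np
a=cv2.imread("pics/w2.png")
l=cv2.resize(a[205:250,285:325],None,fx=9,fy=9,interpolation=cv2.INTER_NEAREST);g=cv2.resize(a[205:250,480:520],None,fx=9,fy=9,interpolation=cv2.INTER_NEAREST)
cv2.imwrite("pics/z.png",np.hstack([l,g]))
E
```

```text
(no output)
```

View pics/z.png

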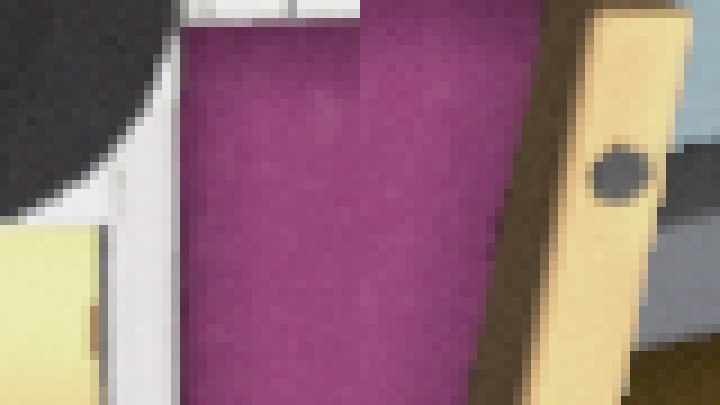

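The dark band beside the notebook is about 6 px wide. That matches the fence's own 11 mm of visible inner face, so there is no gap at either end.

```bash
python3 -c "
from plant import r
print(r.close_job())"
```

```text
the job is handed in; nothing more can be done
None
```

I handed the job in; no verdict came back. The last close-up shows the knob turned back and sprung up, the notebook snug between fence and guide, and the gripper clear; I didn't re-measure the other things on the table, but nothing came near them.

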